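Turn the lamp's battery the right way round and switch it on

TASK

The battery of the cordless counter lamp was put in the wrong way round, so it stands a little proud of where it belongs and the lamp is dead. Lift it out, give it a half turn so that its brass contacts face the contact block at the far end of its bay, and lower it (don't drop it) until it sits fully home; then let go, pull the lamp's spring knob fully up for a moment to switch on, and let it spring back down. Leave the cup, the lids and the spoon beside it where they are.

Things in the scene. Friction and masses are not known exactly. Their poses are not given: they have to be found in the camera images.
- lamp: Cordless counter lamp, fixed. Black slab base 126 mm wide (its x), 362 mm long (its y), deck 36 mm above the counter, x away from the staff side. Near its +y end a thin post with an opal mushroom shade, near its -y end a steel pull knob, between them the battery bay with the battery. Origin: on the counter under the base, z up.
- lamp_bay (a point): Centre of the battery bay's floor, 12 mm above the counter; axes as the lamp's: y along the base toward the post, z up. The bay is a pocket 84 mm (x) by 50 mm (y), 24 mm deep; its mouth flares 5 mm all round over the top 9 mm. Two ribs on its floor along x, 3.5 mm wide, 5 high, at y = -15, +6 mm, fit the battery's grooves only if its contacts face +x; reversed, it rests 5 mm too high.
- lamp_terminal (a point): Middle of the face of the contact block that the battery's contacts must face: black block 44 x 16 mm, 22 mm above the deck, with two brass leaves, at the far (+x) end of the bay, 48 mm from its middle. This point is 11 mm above the deck.
- pack_mid (a point): Centre of the battery, 30 mm above its underside: grey loose block 80 (its x) x 46 (its y) x 60 mm, foot set in 2 mm, about 0.35 kg, x toward its contact end. Grooves 8 mm wide, 6.5 deep along the underside at y = -15, +6 mm. Play in the bay 2 mm a side. Home, this point is 30 mm straight above lamp_bay, the top 36 mm above the deck; now 5 mm higher. Flat flanks 46 mm apart, free above the deck.
- pack_contacts (a point): Middle of the battery's contact end, 40 mm along its +x from the middle and 40 mm above its underside. At this end the top steps down 20 mm to a shoulder 18 mm long that carries two brass contacts; the rest of the top is flat.
- knob_grip (a point): Centre of the head of the lamp's pull knob: upright knurled steel knob, head 24 mm across and about 21 mm high, its top 10 mm above this point; this point is 25 mm above the deck when at rest. The knob stands at the end of the base away from the lamp post, 98 mm from the middle of the bay.
- knob (a joint): Travel of the pull knob in m: 0 at rest (down), grows as it is pulled straight up, stop at 0.010. A spring pulls it back: about 2 N at rest, 6 N at the stop.
- lamp_shade (a point): Middle of the opal shade, 94 mm across, 197 to 257 mm above the counter, on a 12 mm post. Fixed; stands 190 mm from the middle of the bay.
- takeaway_cup: Bystander: reusable cup, 73 mm across, 100 mm high, behind the lamp base; origin at the centre of its underside.
- lids: Bystander: stack of white cup lids, 73 mm across, 45 mm high, behind the battery bay; origin at the centre of its underside.
- spoon: Bystander: teaspoon 132 mm long lying in front of the lamp base; origin at the centre of its underside.
Things that resemble listed ones, but are neither listed nor needed, are in the scene too. Leave any blue look-alike of the part that bears pack_mid alone.

How it is judged:
By the outcome, as a careful person would: the job done as asked, in the order asked, and still so for the second after the job is handed in, with the robot touching nothing.
It also fails if it takes over 69 s, if anything falls off the work surface, if the arm or the gripper's body presses on something with over 40 N, if the wrist force passes 120 N, or if a joint passes its speed limit or range.

ROBOT

A 6-joint arm with a two-finger parallel gripper is mounted at the origin on a cart in front of the work surface, level with it; the furniture and walls round the work are solid. World frame = base frame: x ahead of the robot, y to its left, z up, the work surface at z = 0. Lengths are in m, angles in degrees, forces in N, time in s.
With the tool pointing down it reaches from about 0.4 to 0.825 m from the base axis. Payload 7 kg.
Tool frame: the origin (TCP) lies on the centre line of the jaws, within the pads' length; the fingertips stand 17 mm ahead of it and the grasp point (between the pads) lies 2 mm behind it; y points along the fingers, z is the direction in which the jaws open and shut, and the axes are right-handed (so a half turn about y gives the same grasp; the last joint's range is limited). The gripper opens to 88 mm and grips with 3 to 60 N. Pads are 19 mm wide; open, the fingers measure 130 mm over their backs; the gripper's body (78 mm by 193 mm) begins 47 mm behind the grasp point.
Start: joints at [91.908, 20.546, 0.682, 0, -70.136, -16.507], TCP at [0.17, 0.653, 0.244] pointing down, gripper open.
Joint ranges: [-176.03, 176.03], [-82.01, 121.73], [-58.28, 71.71], [-173.87, 95.51], [-174.79, -0.11], [-173.66, 173.66]. Speed limits (degrees/s): [136.94, 136.94, 172.46, 180, 180, 180].

INTERFACE

Orientations are given as [roll, pitch, yaw] about the fixed x, y, z axes, in that order (R = Rz(yaw) Ry(pitch) Rx(roll)).
In Python, from plant import r, capture, camera_info gives the robot as it stands. The module is installed in compiled form; this text tells all that it offers.
- The arm moves only by the tool apply_moves, never from a script. Its argument "deltas" is a list of rows, each an object of numbers: "tx", "ty", "tz": the shift along the tool's x, y, z in m; "turn": the turn about the tool's y in rad; "gripper": the finger opening in m, from 0 to 0.0876. A call has 1 to 5 rows; each row is the pose to reach, as a shift and turn from the pose commanded when the call began, along the tool's axes at that moment; what a row does not reach only later rows make up. A row lasts 1/10 s, in which the tool goes at most 50 mm and 8.59 degrees, less where a joint would pass 70% of its speed; a pose out of reach is approached as far as the arm can. A call with a gripper value outside its range is refused whole. The fingers move at their own pace and stop on an object; "newtons" is the grip in N (left out, the last holds). Time passes only in rows, so rows that repeat a pose let the fingers close. It gives the time, the measured TCP pose, the force and the opening at its end, in the units of the state.
- r.get_state(): the state, without advancing time (a new reading comes with each control period).
- capture(name): name is "scene" or "top"; returns (picture, depth): 384x512x3 uint8, red, green, blue; 384x512 float32, m along the optical axis (not along the pixel's ray), 0 where there is no reading.
- camera_info(name): a dict with "K" (3x3 intrinsics, pixels), "k1" (the pictures are not rectified: a ray, as slopes to the right and down, at radius r is drawn at 1 + k1 r^2 times it, then the intrinsics apply), "eye" and "orientation" of the camera in the world. Camera axes: x right, y up, looking along -z (the intrinsics and any distortion apply to the point x, -y, -z); pixel columns grow to the right and rows downward; lengths in m; the calibration is good to about 2 mm. A picture is of the moment at which its call begins. camera_info takes no time and is no camera call.
- r.close_job(): hands the job in, once; it reports no verdict.
The state is a dict: "time_s": time; "joints": joint angles; "qd": joint speeds; "joint_torque": joint torques, N m; "tcp_pos": TCP position; "eef_rot": TCP orientation; "contact_force": force on the tool from outside, world axes, zero at the start; "moment": the same for the moment, N m; "gripper_width": finger opening in m.
Only numpy, scipy, OpenCV 4.12 (cv2) and the standard library are available. Lean on these libraries where they do the work, as an engineer would, in place of code of your own. Each camera call takes 0.05 s, during which the arm holds its last target.

## Working session

There is one attempt and no reset: what is moved stays moved. The work goes in short steps, Python scripts to look and compute and a tool call to move; the robot and the scene stay as the last step left them, time stands still between calls to the robot, and variables do not carry over. Pictures are saved under pics/ and viewed, and the job is handed in when it is done.

Besides the shell and the picture viewer there is one more tool, called after "Call:" as name(argument=value, ...) on one line, values as JSON. apply_moves: Moves the arm, as the interface text tells. Its arguments: {"type":"object","properties":{"deltas":{"type":"array","items":{"type":"object","properties":{"tx":{"type":"number"},"ty":{"type":"number"},"tz":{"type":"number"},"turn":{"type":"number"},"gripper":{"type":"number"}}}},"newtons":{"type":"number"}},"required":["deltas"]}

```bash
mkdir -p pics; cat > h.py <<'E'
import numpy as np, cv2
from plant import r, capture, camera_info
from scipy.spatial.transform import Rotation as R
def cam(name):
    i=camera_info(name); return i
def snap(name,tag):
    p,d=capture(name); cv2.imwrite(f'pics/{tag}.png',p[:,:,::-1]); np.savez(f'{tag}.npz',p=p,d=d); return p,d
def rot(i):
    o=np.array(i['orientation'],float)
    return R.from_euler('xyz',o,degrees=True).as_matrix() if o.shape==(3,) else (o if o.shape==(3,3) else None)
def cloud(name,d):
    i=cam(name);K=np.array(i['K']);k1=i['k1']
    v,u=np.mgrid[0:d.shape[0],0:d.shape[1]]
    xd=(u-K[0,2])/K[0,0];yd=(v-K[1,2])/K[1,1]
    x,y=xd.copy(),yd.copy()
    for _ in range(20):
        s=1+k1*(x*x+y*y);x=xd/s;y=yd/s
    P=np.stack([x*d,-y*d,-d],-1)
    W=P@rot(i).T+np.array(i['eye']); W[d==0]=np.nan
    return W
def proj(name,w):
    i=cam(name);K=np.array(i['K']);c=(np.array(w)-np.array(i['eye']))@rot(i)
    x=c[0]/-c[2];y=-c[1]/-c[2];s=1+i['k1']*(x*x+y*y)
    return K[0,0]*x*s+K[0,2],K[1,1]*y*s+K[1,2]
E
python3 - <<'E'
from h import *
for n in('scene','top'):
    print(cam(n)); snap(n,n+'0')
print(r.get_state())
E
```

```text
{'K': array([[436.43801899,   0.        , 247.01934838],
       [  0.        , 436.43801899, 193.62993957],
       [  0.        ,   0.        ,   1.        ]]), 'k1': -0.15051014307438407, 'eye': array([-0.0742055 , -0.57873202,  0.79135094]), 'orientation': array([ 54.20378476,   0.98533386, -45.56422164])}
{'K': array([[387.35458821,   0.        , 257.78875761],
       [  0.        , 387.35458821, 192.15445387],
       [  0.        ,   0.        ,   1.        ]]), 'k1': 0.021190018023183217, 'eye': array([0.4355112 , 0.0507499 , 1.08831877]), 'orientation': array([  7.11348781,  -0.31505604, -88.34527084])}
{'time_s': 0.1, 'joints': array([ 9.19077288e+01,  2.05864942e+01,  6.39630227e-01, -1.58124477e-02,
       -7.01343157e+01, -1.65059779e+01]), 'qd': array([-0.01724651, -0.07992845,  0.10008405,  0.10231366,  0.10665684,
       -0.01596114]), 'joint_torque': array([-7.48153343e-04, -5.84164488e+01,  2.93749738e+01,  7.01553851e+00,
        1.01087141e-02, -5.34005301e-05]), 'tcp_pos': array([0.17006826, 0.65281736, 0.24273646]), 'eef_rot': array([-8.99179421e+01,  8.81325526e-03,  1.65396373e+02]), 'contact_force': array([-0.13356343,  0.04313908, -0.26351668]), 'moment': array([ 0.00356251, -0.00840596,  0.01534113]), 'gripper_width': 0.08753377234937568}
```

View pics/scene0.png

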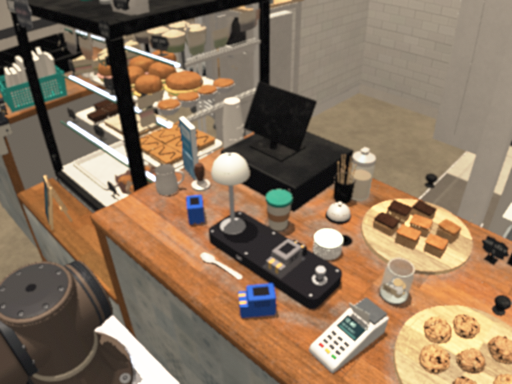

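View pics/top0.png

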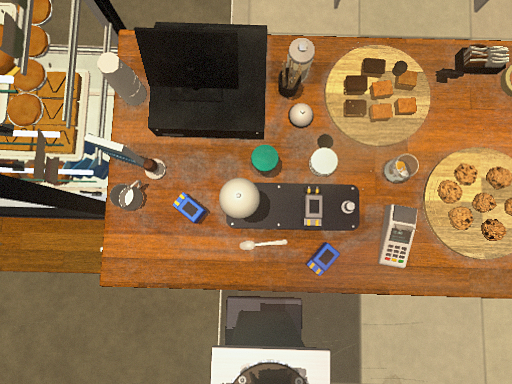

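The scene view shows the grey battery at (288,252), in the lamp base between the shade at (230,168) and the knob at (320,275). In the top view they are at (314,206), (240,198) and (348,207). Things that could be mistaken for the battery are the blue packs at top (190,208) and (323,258), and the card terminal at (397,235). For the knob, it's the white sugar bowl at (301,115). I choose the grey block in the lamp and will check it in a crop.

```bash
python3 - <<'E'
from h import *
a=np.load('top0.npz');s=np.load('scene0.npz')
c1=cv2.resize(a['p'][175:240,215:370],None,fx=4,fy=4,interpolation=cv2.INTER_CUBIC)
c2=cv2.resize(s['p'][205:310,200:350],None,fx=4,fy=4,interpolation=cv2.INTER_CUBIC)[:, :620]
c2=cv2.resize(c2,None,fx=.75,fy=.75)
im=np.zeros((c1.shape[0]+c2.shape[0],max(c1.shape[1],c2.shape[1]),3),np.uint8)
im[:c1.shape[0],:c1.shape[1]]=c1; im[c1.shape[0]:,:c2.shape[1]]=c2
cv2.imwrite('pics/crop0.png',im[:,:,::-1])
for n,z in(('top',a),('scene',s)):
    W=cloud(n,z['d'])
    # table level
    m=(W[...,2]<.02)&(abs(W[...,0]-.5)<.2)&(abs(W[...,1])<.2); print(n,'table z',np.nanmedian(W[m][:,2]))
    X,Y,Z=W[...,0],W[...,1],W[...,2]
    reg=(X>.3)&(X<.62)&(Y>-.35)&(Y<.25)
    L=reg&(Z>.028)&(Z<.042); p=W[L][:,:2].astype(np.float32)
    print('deck',L.sum(),np.nanmedian(Z[L]))
    # largest comp
    nl,lab,st,_=cv2.connectedComponentsWithStats(L.astype(np.uint8)); k=1+np.argmax(st[1:,4]); 
    print(st[k],cv2.minAreaRect(W[lab==k][:,:2].astype(np.float32)))
    for lo,hi,nm in((.068,.085,'packtop'),(.05,.066,'mid')):
        L=reg&(Z>lo)&(Z<hi)
        nl,lab,st,ce=cv2.connectedComponentsWithStats(L.astype(np.uint8),connectivity=4)
        for k in range(1,nl):
            if st[k,4]>15: q=W[lab==k]; print(nm,st[k],cv2.minAreaRect(q[:,:2].astype(np.float32)),np.median(q,0))
    L=reg&(Z>.19)&(Z<.27); q=W[L]; print('shade',q.min(0),q.max(0))
E
```

```text
top table z -0.0002892167242487531
deck 4778 0.0356285632832436
[ 226  183  133   48 4157] ((0.5322475433349609, -0.04668194055557251), (0.12633518874645233, 0.36030566692352295), 0.4444999396800995)
packtop [396 175  14   5  37] ((0.6133966445922852, -0.332705557346344), (0.03313950076699257, 0.0069815609604120255), 80.62203979492188) [ 0.61321596 -0.3303317   0.07541933]
packtop [304 195  19  24 405] ((0.5288081765174866, -0.09789019823074341), (0.061445947736501694, 0.04742879420518875), 0.2780551612377167) [ 0.52881901 -0.0968423   0.07649582]
packtop [346 202   9   9  47] ((0.5322777628898621, -0.1948677897453308), (0.019340885803103447, 0.01900848001241684), 37.31673049926758) [ 0.53314449 -0.19532581  0.07018264]
packtop [396 226  15   3  34] ((0.48182418942451477, -0.33186113834381104), (0.0057234629057347775, 0.03461511805653572), 1.793533444404602) [ 0.48167552 -0.329012    0.07637041]
mid [393 176  12   5  21] ((0.6123819947242737, -0.3300049901008606), (0.03172720596194267, 0.005118613131344318), 72.05499267578125) [ 0.61236062 -0.32466801  0.05723981]
mid [304 187  17   
[... 2750 characters left out ...]
962), (0.029378294944763184, 0.008675605058670044), 85.4117202758789) [ 0.6116911  -0.33563457  0.05758147]
mid [247 284  29  20 487] ((0.3994525969028473, -0.13866645097732544), (0.04790617525577545, 0.0601482167840004), 50.185081481933594) [ 0.39618268 -0.14210576  0.06034104]
mid [354 297  23  18 200] ((0.5220963954925537, -0.3291611969470978), (0.040088772773742676, 0.04035045951604843), 0.17485760152339935) [ 0.52201718 -0.33025551  0.06254931]
mid [343 308  22  20 230] ((0.4790043830871582, -0.3275582194328308), (0.04699285328388214, 0.02875532954931259), 79.89114379882812) [ 0.48167929 -0.3289205   0.05405957]
shade [0.48503227 0.04051352 0.19795212] [0.56926421 0.1228554  0.26266048]
```

View pics/crop0.png

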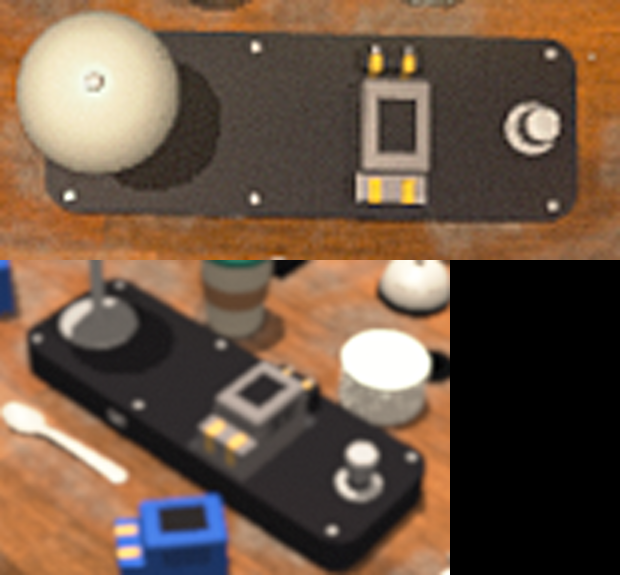

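The crop confirms it. The grey pack sits in the lamp bay with its contact shoulder toward -x (the robot), while the terminal with its brass leaves is at +x. Next I check the approach path for obstacles.

```bash
python3 - <<'E'
from h import *
H={}
for n in('top','scene'):
    W=cloud(n,np.load(n+'0.npz')['d']).reshape(-1,3)
    for x,y,z in W[np.isfinite(W).all(1)]:
        if 0<x<.9 and -.4<y<.9: 
            k=(int(x//.1),int(np.floor(y/.1))); H[k]=max(H.get(k,-9),z)
print('cols y(dm) 8..-4; rows x')
for i in range(0,9): print(i,[ '%5.2f'%H[(i,j)] if (i,j) in H else '  -- ' for j in range(8,-5,-1)])
# edges for pack in top, robust
for n in('top','scene'):
    W=cloud(n,np.load(n+'0.npz')['d']);X,Y,Z=W[...,0],W[...,1],W[...,2]
    m=(abs(Z-.0767)<.003)&(abs(X-.53)<.05)&(abs(Y+.1)<.04)
    print(n,'flat x',np.percentile(X[m],[1,99]),'y',np.percentile(Y[m],[1,99]))
    m=(abs(Z-.057)<.003)&(X<.512)&(X>.46)&(abs(Y+.1)<.04)
    print(n,'shoulder x',np.percentile(X[m],[1,99]),'y',np.percentile(Y[m],[1,99]))
    m=(abs(Z-.058)<.003)&(X>.562)&(X<.6)&(abs(Y+.1)<.04)
    print(n,'term x',np.percentile(X[m],[1,99]),'y',np.percentile(Y[m],[1,99]))
E
```

```text
cols y(dm) 8..-4; rows x
0 ['-0.88', '-0.88', '-0.88', '-0.88', '-0.88', '-0.89', '-0.88', ' 0.01', ' 0.28', ' 0.28', ' 0.01', '-0.89', '-0.88']
1 ['-0.88', '-0.88', ' 0.34', ' 0.34', '-0.88', '-0.88', '-0.88', ' 0.01', ' 0.26', ' 0.26', ' 0.01', '-0.89', '-0.89']
2 ['-0.38', ' 0.34', ' 0.39', '-0.38', '-0.00', '-0.01', '-0.00', '-0.00', ' 0.00', '-0.00', '-0.00', '-0.00', '-0.01']
3 ['-0.37', '-0.37', '-0.37', '-0.19', ' 0.01', ' 0.01', ' 0.01', ' 0.01', ' 0.01', ' 0.05', ' 0.06', ' 0.03', ' 0.03']
4 [' 0.49', ' 0.50', ' 0.51', ' 0.52', ' 0.01', ' 0.01', ' 0.06', ' 0.24', ' 0.24', ' 0.08', ' 0.08', ' 0.05', ' 0.10']
5 [' 0.51', ' 0.51', ' 0.51', ' 0.52', ' 0.08', ' 0.08', ' 0.06', ' 0.26', ' 0.26', ' 0.08', ' 0.08', ' 0.07', ' 0.07']
6 [' 0.52', ' 0.52', ' 0.55', ' 0.55', ' 0.19', ' 0.19', ' 0.01', ' 0.01', ' 0.10', ' 0.10', ' 0.05', ' 0.01', ' 0.10']
7 [' 0.38', ' 0.50', ' 0.50', ' 0.51', ' 0.01', ' 0.10', ' 0.10', ' 0.10', ' 0.09', ' 0.05', ' 0.14', ' 0.14', ' 0.14']
8 [' 0.38', ' 0.40', ' 0.50', ' 0.51', ' 0.20', ' 0.28', ' 0.28', ' 0.28', ' 0.09', ' 0.15', ' 0.15', ' 0.21', ' 0.21']
top flat x [0.49857968 0.55885548] y [-0.1181747  -0.07589316]
top shoulder x [0.48027964 0.49717763] y [-0.11920795 -0.07635094]
top term x [0.56649368 0.58326948] y [-0.1181331  -0.07522915]
scene flat x [0.49911172 0.55907453] y [-0.12436    -0.07890592]
scene shoulder x [0.47953408 0.5091805 ] y [-0.12449685 -0.07905226]
scene term x [0.57005519 0.58439358] y [-0.1215944  -0.07978685]
```

```bash
cat >> h.py <<'E'
def go(target,yaw=None):
    s=r.get_state(); M=R.from_euler('xyz',s['eef_rot'],degrees=True).as_matrix()
    d=M.T@(np.array(target)-s['tcp_pos'])
    t=0 if yaw is None else -np.deg2rad((yaw-s['eef_rot'][2]+180)%360-180)
    print('t',s['time_s'],'pos',s['tcp_pos'].round(4),'rot',s['eef_rot'].round(2),'F',s['contact_force'].round(1),'w',round(s['gripper_width'],4),'j',s['joints'].round(0))
    print('tx ty tz',d.round(4),'turn',round(t,4),'dist',np.linalg.norm(d).round(3))
E
python3 -c "
from h import *
go([.27,.42,.38]); go([.52,-.0993,.38],180.4)"
```

```text
t 0.1 pos [0.1701 0.6528 0.2427] rot [-8.992e+01  1.000e-02  1.654e+02] F [-0.1  0.  -0.3] w 0.0875 j [ 92.  21.   1.  -0. -70. -17.]
tx ty tz [-0.1554 -0.137   0.2003] turn 0 dist 0.288
t 0.1 pos [0.1701 0.6528 0.2427] rot [-8.992e+01  1.000e-02  1.654e+02] F [-0.1  0.  -0.3] w 0.0875 j [ 92.  21.   1.  -0. -70. -17.]
tx ty tz [-0.5283 -0.1363  0.6398] turn -0.2619 dist 0.841
```

Call:
apply_moves(deltas=[{"tx":-0.02,"ty":-0.02,"tz":0.03},{"tx":-0.05,"ty":-0.045,"tz":0.065},{"tx":-0.08,"ty":-0.07,"tz":0.1},{"tx":-0.105,"ty":-0.095,"tz":0.14},{"tx":-0.13,"ty":-0.115,"tz":0.17}])

```text
invalid input at $.deltas[0]: expected keys tx, ty, tz, turn, gripper
```

```bash
python3 -c "
from h import *
go([.52,-.0993,.38],180.4)"
```

```text
t 0.1 pos [0.1701 0.6528 0.2427] rot [-8.992e+01  1.000e-02  1.654e+02] F [-0.1  0.  -0.3] w 0.0875 j [ 92.  21.   1.  -0. -70. -17.]
tx ty tz [-0.5283 -0.1363  0.6398] turn -0.2619 dist 0.841
```

Call:
apply_moves(deltas=[{"tx":-0.02,"ty":-0.02,"tz":0.03,"turn":0,"gripper":0.0876},{"tx":-0.05,"ty":-0.045,"tz":0.065,"turn":0,"gripper":0.0876},{"tx":-0.08,"ty":-0.07,"tz":0.1,"turn":0,"gripper":0.0876},{"tx":-0.105,"ty":-0.095,"tz":0.14,"turn":0,"gripper":0.0876},{"tx":-0.13,"ty":-0.115,"tz":0.17,"turn":0,"gripper":0.0876}])

```text
time_s: 0.6
tcp_pos: [0.2526, 0.4556, 0.3583]
eef_rot: [-90.0, -0.0, 165.4]
contact_force: [1.0, 1.6, 0.3]
gripper_width: 0.0873
```

```bash
python3 -c "
from h import *
go([.52,-.0993,.38],180.4)"
```

```text
t 0.6 pos [0.2526 0.4556 0.3583] rot [-89.97  -0.   165.42] F [1.  1.6 0.3] w 0.0873 j [ 83.   3.  -7.  -0. -80.  -7.]
tx ty tz [-0.3985 -0.0216  0.4697] turn -0.2614 dist 0.616
```

Call:
apply_moves(deltas=[{"tx":-0.028,"ty":-0.004,"tz":0.033,"turn":-0.05,"gripper":0.0876},{"tx":-0.056,"ty":-0.008,"tz":0.066,"turn":-0.1,"gripper":0.0876},{"tx":-0.084,"ty":-0.012,"tz":0.1,"turn":-0.15,"gripper":0.0876},{"tx":-0.114,"ty":-0.016,"tz":0.134,"turn":-0.2,"gripper":0.0876},{"tx":-0.144,"ty":-0.022,"tz":0.168,"turn":-0.261,"gripper":0.0876}])

```text
time_s: 1.1
tcp_pos: [0.3494, 0.2568, 0.3796]
eef_rot: [-90.0, -0.0, -179.5]
contact_force: [1.4, 0.4, 0.3]
gripper_width: 0.0875
```

```bash
python3 -c "
from h import *
go([.52,-.0993,.38],180.4)"
```

```text
t 1.1 pos [0.3494 0.2568 0.3796] rot [-9.0000e+01 -1.0000e-02 -1.7948e+02] F [1.4 0.4 0.3] w 0.0875 j [ 63.  -7. -14.  -0. -83.  28.]
tx ty tz [-0.1674 -0.0005  0.3576] turn 0.002 dist 0.395
```

Call:
apply_moves(deltas=[{"tx":-0.016,"ty":0,"tz":0.036,"turn":0.001,"gripper":0.0876},{"tx":-0.034,"ty":0,"tz":0.075,"turn":0.002,"gripper":0.0876},{"tx":-0.052,"ty":0,"tz":0.115,"turn":0.002,"gripper":0.0876},{"tx":-0.072,"ty":0,"tz":0.155,"turn":0.002,"gripper":0.0876},{"tx":-0.092,"ty":0,"tz":0.195,"turn":0.002,"gripper":0.0876}])

```text
time_s: 1.6
tcp_pos: [0.4427, 0.0625, 0.3797]
eef_rot: [-90.0, 0.0, -179.7]
contact_force: [1.1, 1.1, 0.6]
gripper_width: 0.0878
```

```bash
python3 -c "
from h import *
go([.52,-.0993,.30],180.4)"
```

```text
t 1.6 pos [0.4427 0.0625 0.3797] rot [-9.0030e+01  2.0000e-02 -1.7974e+02] F [1.1 1.1 0.6] w 0.0878 j [ 33.  -5. -12.  -0. -83.  57.]
tx ty tz [-0.0766  0.0796  0.1622] turn -0.0024 dist 0.196
```

Call:
apply_moves(deltas=[{"tx":-0.019,"ty":0,"tz":0.04,"turn":-0.002,"gripper":0.0876},{"tx":-0.038,"ty":0,"tz":0.08,"turn":-0.002,"gripper":0.0876},{"tx":-0.056,"ty":0,"tz":0.12,"turn":-0.002,"gripper":0.0876},{"tx":-0.07,"ty":0.02,"tz":0.148,"turn":-0.002,"gripper":0.0876},{"tx":-0.075,"ty":0.06,"tz":0.158,"turn":-0.002,"gripper":0.0876}])

```text
time_s: 2.1
tcp_pos: [0.5204, -0.096, 0.3208]
eef_rot: [-90.0, 0.3, -179.8]
contact_force: [-0.1, 0.8, -2.0]
gripper_width: 0.0875
```

Call:
apply_moves(deltas=[{"tx":0,"ty":0.035,"tz":0,"turn":0,"gripper":0.0876},{"tx":0,"ty":0.07,"tz":0,"turn":0,"gripper":0.0876},{"tx":0,"ty":0.1,"tz":0,"turn":0,"gripper":0.0876},{"tx":0,"ty":0.12,"tz":0,"turn":0,"gripper":0.0876},{"tx":0,"ty":0.12,"tz":0,"turn":0,"gripper":0.0876}])

```text
time_s: 2.6
tcp_pos: [0.5161, -0.0935, 0.1965]
eef_rot: [-90.0, -0.3, -179.7]
contact_force: [-0.5, 0.4, -1.0]
gripper_width: 0.0874
```

```bash
python3 -c "
from h import *
go([.52,-.0993,.064],180.4)
for n in('scene','top'): snap(n,n+'1')
go([.52,-.0993,.064],180.4)
a=np.load('scene1.npz')['p'];b=np.load('top1.npz')['p']
c=np.hstack([cv2.resize(a[180:330,190:390],None,fx=2,fy=2,interpolation=2),cv2.resize(b[130:280,220:420],None,fx=2,fy=2,interpolation=2)])
cv2.imwrite('pics/c1.png',c[:,:,::-1])
"
```

```text
t 2.6 pos [ 0.5161 -0.0935  0.1965] rot [ -89.98   -0.35 -179.68] F [-0.5  0.4 -1. ] w 0.0874 j [ 11.   9. -22.  -0. -60.  79.]
tx ty tz [-0.0046  0.1325  0.0057] turn -0.0014 dist 0.133
t 2.7 pos [ 0.5184 -0.0935  0.2   ] rot [-8.9970e+01 -2.0000e-02 -1.7963e+02] F [-0.7 -0.1  0.2] w 0.0875 j [ 11.   9. -22.   0. -60.  79.]
tx ty tz [-0.0016  0.136   0.0057] turn -0.0005 dist 0.136
```

View pics/c1.png

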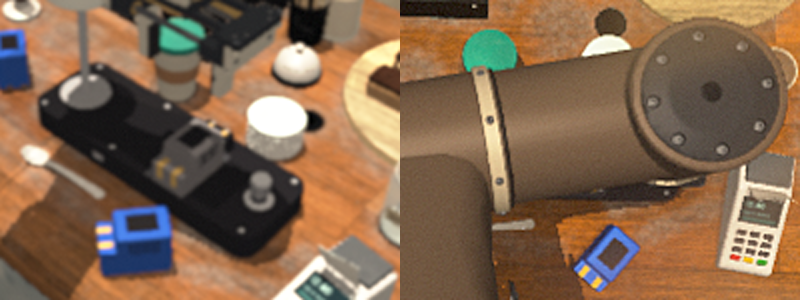

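In c1 (scene half on the left, top half on the right) the open jaws are above the pack, straddling it. In the top view the forearm covers the pack and the shade, so I check its height over the shade before going lower.

```bash
python3 -c "
from h import *
W=cloud('top',np.load('top1.npz')['d'])
X,Y,Z=W[...,0],W[...,1],W[...,2]
for y0 in np.arange(-.25,.3,.05):
  print(round(y0,2),[ (lambda q:'%.2f'%np.max(q) if len(q) else ' -- ')(Z[(abs(Y-y0)<.025)&(abs(X-x0)<.025)]) for x0 in np.arange(.1,.75,.05)])
W=cloud('scene',np.load('scene1.npz')['d'])
X,Y,Z=W[...,0],W[...,1],W[...,2]
m=(Z>.17)&(X>.3)&(X<.7)&(Y>-.3)&(Y<.2)
print('scene arm lowest per cell')
for y0 in np.arange(-.25,.3,.05):
  print(round(y0,2),[ (lambda q:'%.2f'%np.min(q) if len(q) else ' -- ')(Z[m&(abs(Y-y0)<.025)&(abs(X-x0)<.025)]) for x0 in np.arange(.3,.75,.05)])
"; python3 - <<'E'
import cv2
a=cv2.imread('pics/scene1.png'); cv2.imwrite('pics/s1b.png',cv2.resize(a,(800,600)))
E
```

```text
-0.25 ['-0.88', '-0.89', '-0.89', ' -- ', '0.01', '0.00', '0.00', '0.01', '0.04', ' -- ', ' -- ', ' -- ', '0.03']
-0.2 ['-0.81', '-0.89', '-0.89', ' -- ', '0.01', '0.00', '0.01', '0.04', '0.29', ' -- ', ' -- ', ' -- ', '0.03']
-0.15 ['0.00', '0.01', '-0.88', ' -- ', '0.01', '0.06', '0.07', '0.06', '0.62', '0.62', ' -- ', '0.05', '0.05']
-0.1 ['0.02', '0.00', '-0.89', ' -- ', '0.00', '0.06', '0.06', '0.62', '0.63', '0.63', ' -- ', '0.05', '0.05']
-0.05 ['0.03', '0.01', '-0.90', ' -- ', '0.01', '0.01', '0.01', '0.62', '0.63', '0.63', ' -- ', '0.01', '0.01']
-0.0 [' -- ', ' -- ', ' -- ', ' -- ', '0.72', '0.70', '0.66', '0.60', '0.61', '0.60', ' -- ', '0.10', '0.10']
0.05 [' -- ', ' -- ', ' -- ', ' -- ', '0.73', '0.72', '0.68', '0.65', '0.61', '0.60', ' -- ', '0.10', '0.10']
0.1 [' -- ', ' -- ', ' -- ', ' -- ', '0.72', '0.71', '0.68', '0.64', '0.61', '0.59', ' -- ', '0.00', '0.09']
0.15 [' -- ', ' -- ', ' -- ', ' -- ', ' -- ', '0.65', '0.64', '0.62', '0.61', ' -- ', ' -- ', '0.00', '0.09']
0.2 [' -- ', ' -- ', ' -- ', ' -- ', '0.00', '0.00', ' -- ', ' -- ', ' -- ', ' -- ', '0.00', '0.01'
[... 304 characters left out ...]
0.15 [' -- ', ' -- ', ' -- ', '0.27', '0.18', '0.18', ' -- ', ' -- ', ' -- ']
-0.1 [' -- ', ' -- ', ' -- ', '0.37', '0.26', '0.26', ' -- ', ' -- ', ' -- ']
-0.05 [' -- ', ' -- ', ' -- ', '0.39', '0.18', '0.18', ' -- ', ' -- ', ' -- ']
-0.0 ['0.61', '0.60', '0.60', '0.27', '0.25', '0.29', ' -- ', ' -- ', ' -- ']
0.05 ['0.60', '0.57', '0.55', '0.51', '0.20', '0.20', ' -- ', ' -- ', ' -- ']
0.1 [' -- ', '0.57', '0.55', '0.51', '0.20', '0.17', ' -- ', ' -- ', ' -- ']
0.15 [' -- ', ' -- ', '0.54', '0.51', ' -- ', ' -- ', ' -- ', ' -- ', ' -- ']
0.2 [' -- ', ' -- ', ' -- ', ' -- ', ' -- ', ' -- ', ' -- ', ' -- ', ' -- ']
0.25 [' -- ', ' -- ', ' -- ', ' -- ', ' -- ', ' -- ', ' -- ', ' -- ', ' -- ']
```

View pics/s1b.png

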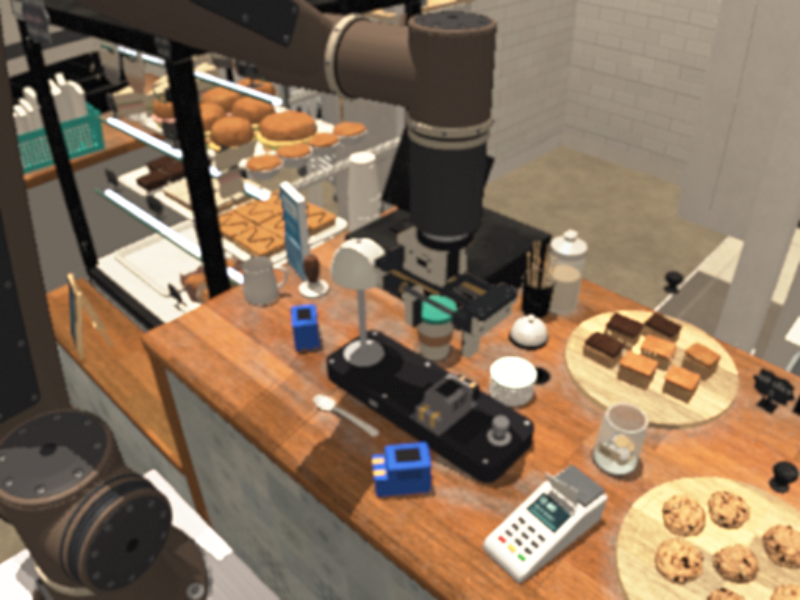

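```bash
python3 -c "
from h import *
W=cloud('scene',np.load('scene1.npz')['d'])
X,Y,Z=W[...,0],W[...,1],W[...,2]
m=(Z>.178)&(Z<.215)&(X>.45)&(X<.6)&(Y>-.2)&(Y<.0)
nl,lab,st,_=cv2.connectedComponentsWithStats(m.astype(np.uint8))
for k in range(1,nl):
  q=W[lab==k]
  if len(q)>8: print(st[k],'x',np.percentile(q[:,0],[2,50,98]).round(4),'y',np.percentile(q[:,1],[2,50,98]).round(4),'z',q[:,2].min().round(4))
p=np.load('scene1.npz')['p']; print(proj('scene',[.5184,-.0935+.044,.183]),proj('scene',[.5184,-.0935-.044,.183]))
c=cv2.resize(p[140:240,240:340],None,fx=6,fy=6,interpolation=2); cv2.imwrite('pics/f1.png',c[:,:,::-1])
"
```

```text
[259 194  12  16 133] x [0.5042 0.5086 0.5255] y [-0.0524 -0.0493 -0.0352] z 0.1805
[294 214  13  15 126] x [0.5035 0.5066 0.5248] y [-0.1553 -0.1513 -0.1379] z 0.1805
(np.float64(267.73830467895294), np.float64(206.13005008978865)) (np.float64(297.62314872355245), np.float64(222.90067558979902))
```

View pics/f1.png

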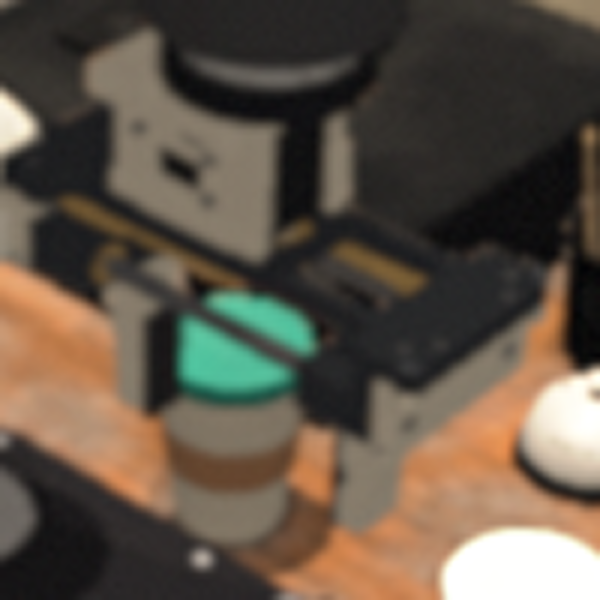

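The fingers measured in the scene view agree with the TCP to about 2 mm. That puts the pack at y ≈ -0.0995, so I descend with that correction.

Call:
apply_moves(deltas=[{"tx":-0.001,"ty":0.0,"tz":0.003,"turn":0,"gripper":0.0876},{"tx":-0.0015,"ty":0.02,"tz":0.006,"turn":0,"gripper":0.0876},{"tx":-0.0015,"ty":0.05,"tz":0.006,"turn":0,"gripper":0.0876},{"tx":-0.0015,"ty":0.08,"tz":0.006,"turn":0,"gripper":0.0876},{"tx":-0.0015,"ty":0.09,"tz":0.006,"turn":0,"gripper":0.0876}])

```text
time_s: 3.2
tcp_pos: [0.519, -0.0996, 0.1083]
eef_rot: [-90.0, -0.1, -179.7]
contact_force: [-0.2, -1.0, -0.1]
gripper_width: 0.0876
```

Call:
apply_moves(deltas=[{"tx":0,"ty":0.01,"tz":0,"turn":0,"gripper":0.0876},{"tx":0,"ty":0.015,"tz":0,"turn":0,"gripper":0.0876},{"tx":0,"ty":0.015,"tz":0,"turn":0,"gripper":0.0876}])

```text
time_s: 3.5
tcp_pos: [0.5202, -0.0994, 0.095]
eef_rot: [-90.0, 0.0, -179.6]
contact_force: [-0.0, 0.2, -0.9]
gripper_width: 0.0874
```

```bash
python3 -c "
from h import *
go([.5195,-.0995,.064],180.4)"
```

```text
t 3.5 pos [ 0.5202 -0.0994  0.095 ] rot [-9.0000e+01  3.0000e-02 -1.7964e+02] F [-0.   0.2 -0.9] w 0.0874 j [ 10.  15. -29.   0. -46.  80.]
tx ty tz [0.0007 0.031  0.0001] turn -0.0007 dist 0.031
```

Call:
apply_moves(deltas=[{"tx":0.0007,"ty":0.012,"tz":0,"turn":0,"gripper":0.0876},{"tx":0.0007,"ty":0.024,"tz":0,"turn":0,"gripper":0.0876},{"tx":0.0007,"ty":0.03,"tz":0,"turn":0,"gripper":0.0876},{"tx":0.0007,"ty":0.031,"tz":0,"turn":0,"gripper":0.0876}])

```text
time_s: 3.9
tcp_pos: [0.5183, -0.0995, 0.0624]
eef_rot: [-90.0, -0.1, -179.6]
contact_force: [0.1, 0.1, 0.8]
gripper_width: 0.0878
```

```bash
python3 -c "
from h import *
snap('scene','scene2')
go([.5195,-.0995,.064],180.4)
p=np.load('scene2.npz')['p']
c=cv2.resize(p[200:300,230:350],None,fx=6,fy=6,interpolation=2); cv2.imwrite('pics/f2.png',c[:,:,::-1])"
```

```text
t 3.95 pos [ 0.5187 -0.0995  0.0628] rot [-8.9980e+01 -8.0000e-02 -1.7964e+02] F [-0.5 -0.3  0.2] w 0.0873 j [ 10.  18. -31.   0. -42.  80.]
tx ty tz [-0.0008 -0.0012  0.    ] turn -0.0008 dist 0.001
```

View pics/f2.png

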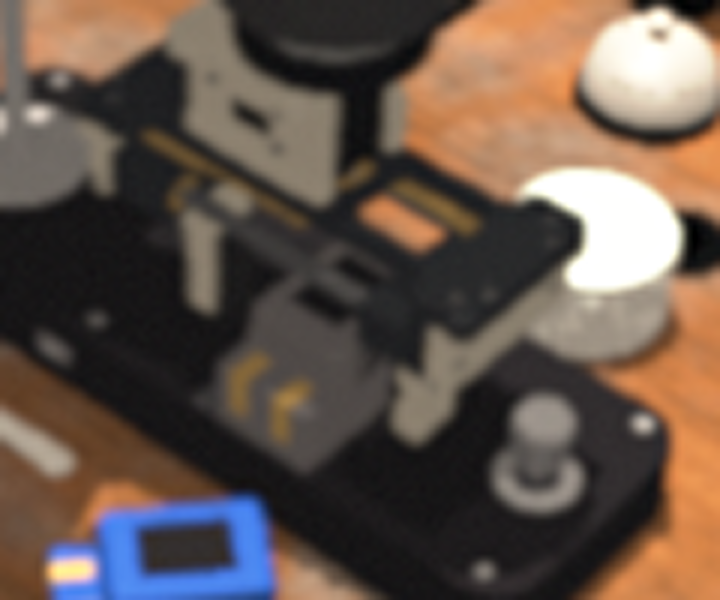

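The f2 crop shows one finger on each flank of the grey pack, the tips above the deck and everything else clear. Closing now.

Call:
apply_moves(deltas=[{"tx":0,"ty":-0.001,"tz":0,"turn":0,"gripper":0.04},{"tx":0,"ty":-0.001,"tz":0,"turn":0,"gripper":0.04},{"tx":0,"ty":-0.001,"tz":0,"turn":0,"gripper":0.04},{"tx":0,"ty":-0.001,"tz":0,"turn":0,"gripper":0.04},{"tx":0,"ty":-0.001,"tz":0,"turn":0,"gripper":0.04}], newtons=30)

```text
time_s: 4.45
tcp_pos: [0.5191, -0.0994, 0.0648]
eef_rot: [-90.0, 0.0, -179.6]
contact_force: [-0.1, -0.4, 0.3]
gripper_width: 0.0532
```

Call:
apply_moves(deltas=[{"tx":0,"ty":0,"tz":0,"turn":0,"gripper":0.04},{"tx":0,"ty":0,"tz":0,"turn":0,"gripper":0.04}])

```text
time_s: 4.65
tcp_pos: [0.5191, -0.0994, 0.0648]
eef_rot: [-90.0, 0.0, -179.6]
contact_force: [0.0, -1.0, 1.7]
gripper_width: 0.0462
```

```bash
python3 -c "
from h import *
go([.5195,-.0995,.064],180.4);print(r.get_state()['moment'])"
```

```text
t 4.65 pos [ 0.5191 -0.0994  0.0648] rot [-9.0000e+01  1.0000e-02 -1.7964e+02] F [ 0.  -1.   1.7] w 0.0462 j [ 10.  18. -30.   0. -42.  80.]
tx ty tz [-0.0004  0.0008  0.0001] turn -0.0007 dist 0.001
[-0.28670638  0.07172286 -0.03837677]
```

Call:
apply_moves(deltas=[{"tx":0,"ty":0,"tz":0,"turn":0,"gripper":0.04},{"tx":0,"ty":0,"tz":0,"turn":0,"gripper":0.04},{"tx":0,"ty":-0.004,"tz":0,"turn":0,"gripper":0.04},{"tx":0,"ty":-0.01,"tz":0,"turn":0,"gripper":0.04},{"tx":0,"ty":-0.018,"tz":0,"turn":0,"gripper":0.04}])

```text
time_s: 5.15
tcp_pos: [0.5186, -0.0994, 0.0827]
eef_rot: [-90.0, -0.1, -179.7]
contact_force: [-0.0, -0.4, -3.8]
gripper_width: 0.0464
```

Call:
apply_moves(deltas=[{"tx":0,"ty":-0.015,"tz":0,"turn":0,"gripper":0.04},{"tx":0,"ty":-0.03,"tz":0,"turn":0,"gripper":0.04},{"tx":0,"ty":-0.045,"tz":0,"turn":0,"gripper":0.04},{"tx":0,"ty":-0.055,"tz":0,"turn":0,"gripper":0.04},{"tx":0,"ty":-0.062,"tz":0,"turn":0,"gripper":0.04}])

```text
time_s: 5.65
tcp_pos: [0.5193, -0.0993, 0.1457]
eef_rot: [-90.0, 0.1, -179.6]
contact_force: [0.0, 0.2, -3.3]
gripper_width: 0.0461
```

```bash
python3 -c "
from h import *
snap('scene','scene3')
go([.5195,-.0995,.145],180.4)
p=np.load('scene3.npz')['p']
c=cv2.resize(p[170:280,230:350],None,fx=5,fy=5,interpolation=2); cv2.imwrite('pics/f3.png',c[:,:,::-1])"
```

```text
t 5.7 pos [ 0.5197 -0.0994  0.1465] rot [-9.0010e+01  1.2000e-01 -1.7963e+02] F [ 1.   0.  -1.8] w 0.0461 j [ 10.  12. -25.   0. -53.  80.]
tx ty tz [0.0002 0.0015 0.0001] turn -0.0006 dist 0.001
```

View pics/f3.png

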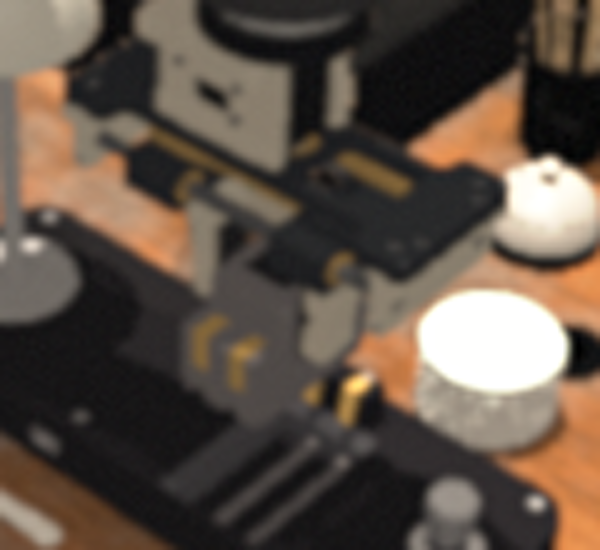

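In f3 the pack is held clear of the bay (ribs visible) with its contacts still toward the robot, and F_z is about -3.4 N. Now the half turn.

Call:
apply_moves(deltas=[{"tx":0,"ty":0,"tz":0,"turn":0.07,"gripper":0.04},{"tx":0,"ty":0,"tz":0,"turn":0.2,"gripper":0.04},{"tx":0,"ty":0,"tz":0,"turn":0.34,"gripper":0.04},{"tx":0,"ty":0,"tz":0,"turn":0.48,"gripper":0.04},{"tx":0,"ty":0,"tz":0,"turn":0.62,"gripper":0.04}])

```text
time_s: 6.2
tcp_pos: [0.5187, -0.0994, 0.144]
eef_rot: [-90.0, -0.1, 144.5]
contact_force: [0.2, 0.1, -3.5]
gripper_width: 0.0458
```

Call:
apply_moves(deltas=[{"tx":0,"ty":0,"tz":0,"turn":0.14,"gripper":0.04},{"tx":0,"ty":0,"tz":0,"turn":0.28,"gripper":0.04},{"tx":0,"ty":0,"tz":0,"turn":0.42,"gripper":0.04},{"tx":0,"ty":0,"tz":0,"turn":0.56,"gripper":0.04},{"tx":0,"ty":0,"tz":0,"turn":0.7,"gripper":0.04}])

```text
time_s: 6.7
tcp_pos: [0.5187, -0.0994, 0.144]
eef_rot: [-89.9, -0.0, 104.4]
contact_force: [0.2, -1.1, -2.5]
gripper_width: 0.0462
```

Call:
apply_moves(deltas=[{"tx":0,"ty":0,"tz":0,"turn":0.14,"gripper":0.04},{"tx":0,"ty":0,"tz":0,"turn":0.28,"gripper":0.04},{"tx":0,"ty":0,"tz":0,"turn":0.42,"gripper":0.04},{"tx":0,"ty":0,"tz":0,"turn":0.56,"gripper":0.04},{"tx":0,"ty":0,"tz":0,"turn":0.7,"gripper":0.04}])

```text
time_s: 7.2
tcp_pos: [0.5187, -0.0994, 0.144]
eef_rot: [-89.9, 0.0, 64.3]
contact_force: [0.1, -0.3, -2.1]
gripper_width: 0.0465
```

Call:
apply_moves(deltas=[{"tx":0,"ty":0,"tz":0,"turn":0.14,"gripper":0.04},{"tx":0,"ty":0,"tz":0,"turn":0.28,"gripper":0.04},{"tx":0,"ty":0,"tz":0,"turn":0.42,"gripper":0.04},{"tx":0,"ty":0,"tz":0,"turn":0.56,"gripper":0.04},{"tx":0,"ty":0,"tz":0,"turn":0.7,"gripper":0.04}])

```text
time_s: 7.7
tcp_pos: [0.5187, -0.0994, 0.144]
eef_rot: [-90.0, 0.1, 24.2]
contact_force: [0.1, 1.0, -3.1]
gripper_width: 0.0462
```

```bash
python3 -c "
from h import *
go([.5195,-.0995,.145],0.4)"
```

```text
t 7.7 pos [ 0.5187 -0.0994  0.144 ] rot [-8.997e+01  6.000e-02  2.417e+01] F [ 0.1  1.  -3.1] w 0.0462 j [ 10.  12. -26.  -0. -53. -76.]
tx ty tz [ 0.0007 -0.001  -0.0004] turn 0.4149 dist 0.001
```

Call:
apply_moves(deltas=[{"tx":0,"ty":0,"tz":0,"turn":0.14,"gripper":0.04},{"tx":0,"ty":0,"tz":0,"turn":0.28,"gripper":0.04},{"tx":0,"ty":0,"tz":0,"turn":0.38,"gripper":0.04},{"tx":0,"ty":0,"tz":0,"turn":0.415,"gripper":0.04},{"tx":0,"ty":0,"tz":0,"turn":0.415,"gripper":0.04}])

```text
time_s: 8.2
tcp_pos: [0.5187, -0.0994, 0.1441]
eef_rot: [-90.0, 0.1, 0.7]
contact_force: [0.0, 0.5, -2.6]
gripper_width: 0.0461
```

```bash
python3 -c "
from h import *
snap('scene','scene4')
go([.5195,-.0995,.145],0.4)
p=np.load('scene4.npz')['p']
c=cv2.resize(p[170:280,230:350],None,fx=5,fy=5,interpolation=2); cv2.imwrite('pics/f4.png',c[:,:,::-1])
for t in('scene3','scene4'):
  W=cloud('scene',np.load(t+'.npz')['d']);X,Y,Z=W[...,0],W[...,1],W[...,2]
  # -x face of pack (front): points with normal -x; and -y flank below fingers
  for z0,z1 in((.102,.112),(.112,.122),(.122,.132)):
    m=(Z>z0)&(Z<z1)&(abs(Y+.1)<.03)&(abs(X-.52)<.055)
    q=W[m]; print(t,z0,len(q),'x',np.percentile(q[:,0],[1,3,10,97,99]).round(4),'y',np.percentile(q[:,1],[1,5,95,99]).round(4))
"
```

```text
t 8.25 pos [ 0.5188 -0.0994  0.1442] rot [-9.0e+01  5.0e-02  7.9e-01] F [ 0.2 -0.5 -3.2] w 0.0457 j [  10.   12.  -26.   -0.  -53. -100.]
tx ty tz [ 0.0007 -0.0008 -0.0001] turn 0.0067 dist 0.001
scene3 0.102 83 x [0.4805 0.4807 0.4811 0.5563 0.5593] y [-0.1241 -0.1232 -0.0833 -0.0785]
scene3 0.112 90 x [0.4797 0.4798 0.4803 0.5572 0.5584] y [-0.1242 -0.1234 -0.0825 -0.0796]
scene3 0.122 89 x [0.479  0.4795 0.4801 0.5556 0.5582] y [-0.1242 -0.1234 -0.0829 -0.0787]
scene4 0.102 86 x [0.4739 0.4743 0.4747 0.5484 0.554 ] y [-0.1233 -0.1228 -0.0825 -0.0773]
scene4 0.112 89 x [0.4737 0.4738 0.4746 0.5171 0.5227] y [-0.1229 -0.1225 -0.0807 -0.0786]
scene4 0.122 88 x [0.4731 0.4737 0.4744 0.5087 0.5559] y [-0.1281 -0.1242 -0.0799 -0.0763]
```

View pics/f4.png

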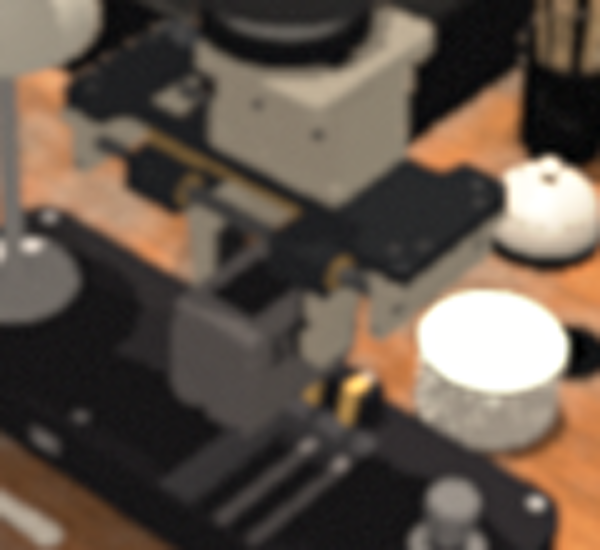

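f4 shows the brass contacts now away from the camera, facing +x. The pack's -x face moved from x=.480 to .474, so I need about +5.5 mm in x. I measure the bay walls directly in the same camera.

```bash
python3 -c "
from h import *
for t in('scene3','scene4'):
  W=cloud('scene',np.load(t+'.npz')['d']);X,Y,Z=W[...,0],W[...,1],W[...,2]
  m=(Z>.009)&(Z<.026)&(abs(Y+.1)<.04)&(abs(X-.52)<.055)
  q=W[m];print(t,len(q))
  wx=q[(q[:,2]>.0185)&(q[:,0]>.54)];print('+x wall',len(wx),wx[:,:].round(4).tolist()[:14])
  fl=q[q[:,2]<.0145];print('floor x',np.percentile(fl[:,0],[2,98]).round(4),'y',np.percentile(fl[:,1],[2,98]).round(4))
  rb=q[(q[:,2]>.0155)&(q[:,2]<.0185)];h=np.histogram(rb[:,1],bins=np.arange(-.13,-.07,.003));print('rib y',list(zip(h[1].round(4).tolist(),h[0].tolist())))
  # pit edges: deck z>.033 near bay
"
```

```text
scene3 608
+x wall 50 [[0.563, -0.0741, 0.0242], [0.5639, -0.0765, 0.0252], [0.5652, -0.0788, 0.0257], [0.5559, -0.0734, 0.0252], [0.5585, -0.0745, 0.0241], [0.5603, -0.0763, 0.0241], [0.5641, -0.0798, 0.0237], [0.5539, -0.0752, 0.0243], [0.5566, -0.0763, 0.0231], [0.5633, -0.0774, 0.0192], [0.5636, -0.0804, 0.021], [0.5644, -0.0829, 0.022], [0.5647, -0.0859, 0.0237], [0.5654, -0.0885, 0.025]]
floor x [0.4696 0.5629] y [-0.1289 -0.0738]
rib y [(-0.13, 0), (-0.127, 0), (-0.124, 0), (-0.121, 3), (-0.118, 18), (-0.115, 10), (-0.112, 1), (-0.109, 2), (-0.106, 3), (-0.103, 1), (-0.1, 4), (-0.097, 17), (-0.094, 12), (-0.091, 2), (-0.088, 3), (-0.085, 2), (-0.082, 2), (-0.079, 5), (-0.076, 15)]
scene4 589
+x wall 41 [[0.5636, -0.0768, 0.0255], [0.5603, -0.0731, 0.022], [0.5609, -0.0759, 0.0234], [0.5645, -0.0762, 0.0211], [0.5653, -0.0788, 0.0222], [0.5552, -0.0742, 0.0227], [0.5631, -0.0808, 0.0216], [0.5645, -0.0829, 0.0219], [0.5642, -0.0863, 0.0243], [0.5506, -0.0748, 0.0229], [0.5542, -0.0751, 0.0205], [0.5626, -0.0877, 0.0229], [0.5621, -0.0912, 0.0255], [0.5424, -0.0751, 0.0253]]
floor x [0.4698 0.5641] y [-0.1289 -0.0731]
rib y [(-0.13, 1), (-0.127, 0), (-0.124, 0), (-0.121, 4), (-0.118, 19), (-0.115, 8), (-0.112, 2), (-0.109, 2), (-0.106, 2), (-0.103, 2), (-0.1, 1), (-0.097, 20), (-0.094, 10), (-0.091, 2), (-0.088, 3), (-0.085, 3), (-0.082, 3), (-0.079, 4), (-0.076, 14)]
```

Call:
apply_moves(deltas=[{"tx":0.003,"ty":0,"tz":0,"turn":0.003,"gripper":0.04},{"tx":0.0065,"ty":0.01,"tz":0,"turn":0.006,"gripper":0.04},{"tx":0.0065,"ty":0.03,"tz":0,"turn":0.006,"gripper":0.04},{"tx":0.0065,"ty":0.045,"tz":0,"turn":0.006,"gripper":0.04},{"tx":0.0065,"ty":0.05,"tz":0,"turn":0.006,"gripper":0.04}])

```text
time_s: 8.75
tcp_pos: [0.5245, -0.0994, 0.0923]
eef_rot: [-90.0, 0.2, 0.4]
contact_force: [0.2, -0.1, -3.9]
gripper_width: 0.0462
```

```bash
python3 -c "
from h import *
snap('scene','scene5')
go([.5255,-.0995,.09],0.4)
p=np.load('scene5.npz')['p']
c=cv2.resize(p[190:290,230:350],None,fx=6,fy=6,interpolation=2); cv2.imwrite('pics/f5.png',c[:,:,::-1])
W=cloud('scene',np.load('scene5.npz')['d']);X,Y,Z=W[...,0],W[...,1],W[...,2]
for z0,z1 in((.045,.055),(.055,.065),(.065,.075)):
    m=(Z>z0)&(Z<z1)&(abs(Y+.1)<.03)&(abs(X-.52)<.055)
    q=W[m]; print(z0,len(q),'x',np.percentile(q[:,0],[1,3,10,97,99]).round(4),'y',np.percentile(q[:,1],[1,5,95,99]).round(4))
"
```

```text
t 8.8 pos [ 0.5246 -0.0994  0.0925] rot [-90.02   0.19   0.38] F [-0.2  0.4 -2.5] w 0.0458 j [  10.   16.  -28.   -0.  -46. -100.]
tx ty tz [ 0.0009  0.0025 -0.0001] turn -0.0003 dist 0.003
0.045 72 x [0.4798 0.4803 0.4813 0.5699 0.572 ] y [-0.1227 -0.1223 -0.0803 -0.0777]
0.055 82 x [0.4793 0.4796 0.4803 0.5701 0.573 ] y [-0.1232 -0.1229 -0.0794 -0.0768]
0.065 83 x [0.4799 0.48   0.4803 0.5416 0.5604] y [-0.1236 -0.1233 -0.0797 -0.0769]
```

View pics/f5.png

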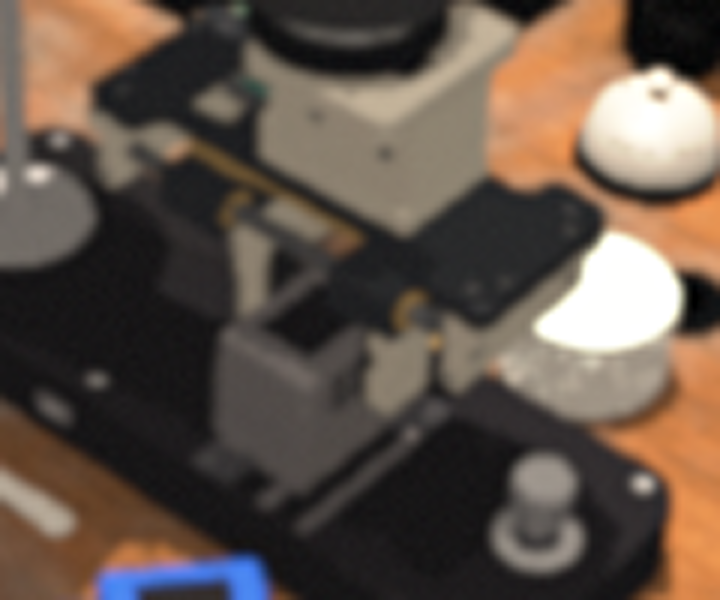

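f5 shows the pack just above the bay mouth, lined up with it. Lowering slowly while watching the force.

Call:
apply_moves(deltas=[{"tx":0.0005,"ty":0.003,"tz":0,"turn":0,"gripper":0.04},{"tx":0.0005,"ty":0.006,"tz":0,"turn":0,"gripper":0.04},{"tx":0.0005,"ty":0.009,"tz":0,"turn":0,"gripper":0.04},{"tx":0.0005,"ty":0.012,"tz":0,"turn":0,"gripper":0.04}])

```text
time_s: 9.2
tcp_pos: [0.5263, -0.0993, 0.0828]
eef_rot: [-90.0, -0.0, 0.4]
contact_force: [-1.1, 0.3, -2.3]
gripper_width: 0.0459
```

Call:
apply_moves(deltas=[{"tx":0,"ty":0.003,"tz":0,"turn":0,"gripper":0.04},{"tx":0,"ty":0.005,"tz":0,"turn":0,"gripper":0.04},{"tx":0,"ty":0.007,"tz":0,"turn":0,"gripper":0.04}])

```text
time_s: 9.5
tcp_pos: [0.5261, -0.0993, 0.0755]
eef_rot: [-90.0, -0.0, 0.4]
contact_force: [-0.3, -0.1, -3.3]
gripper_width: 0.046
```

```bash
python3 -c "
from h import *
go([.5255,-.0995,.0598],0.4);print(r.get_state()['moment'])"
```

```text
t 9.5 pos [ 0.5261 -0.0993  0.0755] rot [-9.0e+01 -1.0e-02  3.9e-01] F [-0.3 -0.1 -3.3] w 0.046 j [  10.   17.  -29.    0.  -44. -100.]
tx ty tz [-0.0006  0.0157 -0.0002] turn -0.0001 dist 0.016
[-0.01509274 -0.20372112 -0.06274105]
```

Call:
apply_moves(deltas=[{"tx":-0.0003,"ty":0.002,"tz":0,"turn":0,"gripper":0.04},{"tx":-0.0003,"ty":0.004,"tz":0,"turn":0,"gripper":0.04},{"tx":-0.0003,"ty":0.006,"tz":0,"turn":0,"gripper":0.04}])

```text
time_s: 9.8
tcp_pos: [0.5258, -0.0993, 0.0695]
eef_rot: [-90.0, -0.0, 0.4]
contact_force: [0.6, -0.6, -3.4]
gripper_width: 0.046
```

Call:
apply_moves(deltas=[{"tx":0,"ty":0.002,"tz":0,"turn":0,"gripper":0.04},{"tx":0,"ty":0.004,"tz":0,"turn":0,"gripper":0.04}])

```text
time_s: 10.0
tcp_pos: [0.5258, -0.0993, 0.0655]
eef_rot: [-90.0, -0.0, 0.4]
contact_force: [0.8, -0.9, -3.5]
gripper_width: 0.0461
```

```bash
python3 -c "
from h import *
go([.5255,-.0995,.0598],0.4);print(r.get_state()['moment'])"
```

```text
t 10.0 pos [ 0.5258 -0.0993  0.0655] rot [-90.    -0.     0.39] F [ 0.8 -0.9 -3.5] w 0.0461 j [  10.   18.  -30.    0.  -42. -100.]
tx ty tz [-0.0003  0.0057 -0.0002] turn -0.0002 dist 0.006
[ 0.06169304 -0.16152203  0.00151789]
```

Already inside with no contact forces; the last 5.7 mm must pass the ribs.

Call:
apply_moves(deltas=[{"tx":0,"ty":0.0015,"tz":0,"turn":0,"gripper":0.04},{"tx":0,"ty":0.003,"tz":0,"turn":0,"gripper":0.04}])

```text
time_s: 10.2
tcp_pos: [0.5258, -0.0993, 0.0625]
eef_rot: [-90.0, 0.0, 0.4]
contact_force: [-0.4, 0.7, -2.9]
gripper_width: 0.046
```

Call:
apply_moves(deltas=[{"tx":0,"ty":0.001,"tz":0,"turn":0,"gripper":0.04},{"tx":0,"ty":0.002,"tz":0,"turn":0,"gripper":0.04}])

```text
time_s: 10.4
tcp_pos: [0.5258, -0.0993, 0.0605]
eef_rot: [-90.0, 0.0, 0.4]
contact_force: [0.1, -0.8, -3.5]
gripper_width: 0.0462
```

Call:
apply_moves(deltas=[{"tx":0,"ty":0.0005,"tz":0,"turn":0,"gripper":0.04},{"tx":0,"ty":0.001,"tz":0,"turn":0,"gripper":0.04}])

```text
time_s: 10.6
tcp_pos: [0.5259, -0.0993, 0.06]
eef_rot: [-90.0, -0.0, 0.4]
contact_force: [-2.4, 1.0, 5.1]
gripper_width: 0.0458
```

Call:
apply_moves(deltas=[{"tx":0,"ty":0.0005,"tz":0,"turn":0,"gripper":0.04},{"tx":0,"ty":0.0005,"tz":0,"turn":0,"gripper":0.04}])

```text
time_s: 10.8
tcp_pos: [0.5259, -0.0993, 0.06]
eef_rot: [-90.0, -0.0, 0.4]
contact_force: [-3.0, 0.6, 6.2]
gripper_width: 0.0457
```

Seated contact came at TCP z=0.060, where home was predicted at 0.0598. Opening slowly without moving the arm.

Call:
apply_moves(deltas=[{"tx":0,"ty":0,"tz":0,"turn":0,"gripper":0.05},{"tx":0,"ty":0,"tz":0,"turn":0,"gripper":0.056},{"tx":0,"ty":0,"tz":0,"turn":0,"gripper":0.066},{"tx":0,"ty":0,"tz":0,"turn":0,"gripper":0.078},{"tx":0,"ty":0,"tz":0,"turn":0,"gripper":0.0876}])

```text
time_s: 11.3
tcp_pos: [0.5259, -0.0993, 0.0591]
eef_rot: [-90.0, -0.0, 0.4]
contact_force: [0.1, 0.5, 0.3]
gripper_width: 0.0745
```

Call:
apply_moves(deltas=[{"tx":0,"ty":0,"tz":0,"turn":0,"gripper":0.0876},{"tx":0,"ty":0,"tz":0,"turn":0,"gripper":0.0876}])

```text
time_s: 11.5
tcp_pos: [0.5258, -0.0993, 0.0591]
eef_rot: [-90.0, 0.0, 0.4]
contact_force: [-0.1, -0.5, 1.4]
gripper_width: 0.0864
```

Call:
apply_moves(deltas=[{"tx":0,"ty":-0.01,"tz":0,"turn":0,"gripper":0.0876},{"tx":0,"ty":-0.03,"tz":0,"turn":0,"gripper":0.0876},{"tx":0,"ty":-0.06,"tz":0,"turn":0,"gripper":0.0876},{"tx":0,"ty":-0.09,"tz":0,"turn":0,"gripper":0.0876},{"tx":0,"ty":-0.11,"tz":0,"turn":0,"gripper":0.0876}])

```text
time_s: 12.0
tcp_pos: [0.5265, -0.0994, 0.1722]
eef_rot: [-90.0, -0.2, 0.4]
contact_force: [0.8, 0.7, -0.3]
gripper_width: 0.0876
```

```bash
python3 -c "
from h import *
snap('scene','scene6')
go([.53,-.197,.17],0.4)
p=np.load('scene6.npz')['p']
c=cv2.resize(p[190:300,230:350],None,fx=5,fy=5,interpolation=2); cv2.imwrite('pics/f6.png',c[:,:,::-1])
W=cloud('scene',np.load('scene6.npz')['d']);X,Y,Z=W[...,0],W[...,1],W[...,2]
m=(Z>.064)&(Z<.085)&(abs(Y+.1)<.03)&(abs(X-.52)<.055); q=W[m]; print('top z',np.percentile(q[:,2],[5,25,50,75,95]).round(4),'x',np.percentile(q[:,0],[1,99]).round(4),'y',np.percentile(q[:,1],[1,99]).round(4))
A=np.c_[q[:,:2],np.ones(len(q))]; k=abs(q[:,2]-np.median(q[:,2]))<.003; print('tilt',np.linalg.lstsq(A[k],q[k,2],rcond=None)[0][:2].round(3))
m=(Z>.028)&(Z<.045)&(abs(Y+.05)<.17)&(abs(X-.53)<.06);print('deck',np.nanmedian(Z[m]).round(4))
"
```

```text
t 12.05 pos [ 0.5279 -0.0994  0.175 ] rot [-90.01  -0.39   0.44] F [ 0.3 -0.3  3.7] w 0.0876 j [  10.   11.  -23.    0.  -56. -100.]
tx ty tz [ 0.0013  0.0051 -0.0976] turn 0.0007 dist 0.098
top z [0.0665 0.0704 0.0717 0.0727 0.0743] x [0.4819 0.5431] y [-0.1229 -0.077 ]
tilt [0.003 0.006]
deck 0.0362
```

View pics/f6.png

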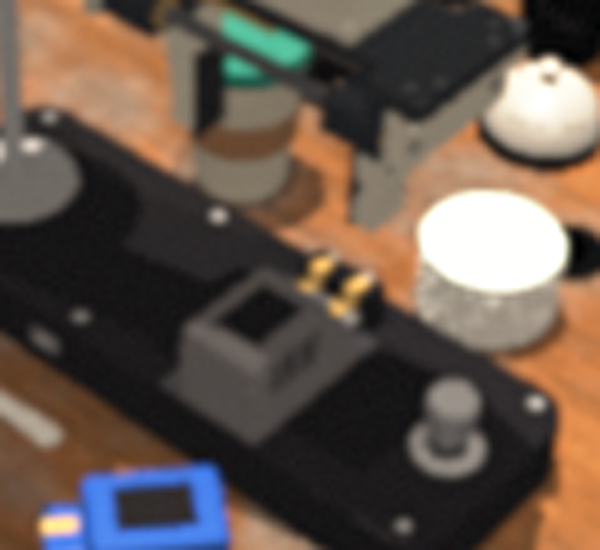

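The pack top reads z = .0717 (home is .072), level, with the contacts facing the terminal leaves. It has dropped 5 mm, so it is home. Next is the knob, at the lower right in f6 (about 453,400).

Call:
apply_moves(deltas=[{"tx":0.001,"ty":0,"tz":-0.02,"turn":0,"gripper":0.055},{"tx":0.003,"ty":0,"tz":-0.045,"turn":0,"gripper":0.055},{"tx":0.005,"ty":0,"tz":-0.07,"turn":0,"gripper":0.055},{"tx":0.007,"ty":0,"tz":-0.09,"turn":0,"gripper":0.055},{"tx":0.007,"ty":0,"tz":-0.098,"turn":0,"gripper":0.055}])

```text
time_s: 12.55
tcp_pos: [0.5334, -0.1987, 0.1695]
eef_rot: [-90.0, -0.0, 0.3]
contact_force: [0.6, 0.6, 0.5]
gripper_width: 0.0567
```

Call:
apply_moves(deltas=[{"tx":0,"ty":0.02,"tz":0,"turn":0,"gripper":0.055},{"tx":0,"ty":0.045,"tz":0,"turn":0,"gripper":0.055},{"tx":0,"ty":0.065,"tz":0,"turn":0,"gripper":0.055},{"tx":0,"ty":0.07,"tz":0,"turn":0,"gripper":0.055},{"tx":0,"ty":0.07,"tz":0,"turn":0,"gripper":0.055}])

```text
time_s: 13.05
tcp_pos: [0.5331, -0.197, 0.0989]
eef_rot: [-90.0, 0.1, 0.4]
contact_force: [0.5, -0.1, 1.1]
gripper_width: 0.0547
```

```bash
python3 -c "
from h import *
snap('scene','scene7')
go([.533,-.1973,.062],0.4)
p=np.load('scene7.npz')['p']
c=cv2.resize(p[200:320,260:380],None,fx=5,fy=5,interpolation=2); cv2.imwrite('pics/f7.png',c[:,:,::-1])
for t in ('scene7','scene6'):
  W=cloud('scene',np.load(t+'.npz')['d']);X,Y,Z=W[...,0],W[...,1],W[...,2]
  m=(Z>.068)&(Z<.075)&(abs(Y+.198)<.03)&(abs(X-.53)<.04);q=W[m];print('knobtop',len(q),np.percentile(q,[2,50,98],axis=0).round(4).tolist())
W=cloud('scene',np.load('scene7.npz')['d']);X,Y,Z=W[...,0],W[...,1],W[...,2]
m=(Z>.082)&(Z<.12)&(abs(Y+.198)<.06)&(abs(X-.53)<.03);
nl,lab,st,_=cv2.connectedComponentsWithStats(m.astype(np.uint8))
for k in range(1,nl):
  q=W[lab==k]
  if len(q)>8: print(st[k],'x',np.percentile(q[:,0],[2,50,98]).round(4),'y',np.percentile(q[:,1],[2,50,98]).round(4),'z',q[:,2].min().round(4))
"
```

```text
t 13.1 pos [ 0.5338 -0.1972  0.0998] rot [-9.002e+01 -1.000e-02  4.200e-01] F [ 0.4 -0.6  0.3] w 0.055 j [ -1.  18. -23.   0. -48. -89.]
tx ty tz [-0.0008  0.0378 -0.0001] turn 0.0003 dist 0.038
knobtop 61 [[0.5241, -0.2092, 0.0681], [0.5324, -0.2012, 0.0718], [0.5448, -0.1903, 0.0742]]
knobtop 59 [[0.5233, -0.2096, 0.0681], [0.5348, -0.2005, 0.0714], [0.546, -0.1894, 0.0738]]
[302 247  12  16 134] x [0.5198 0.5235 0.5411] y [-0.1707 -0.1677 -0.1524] z 0.082
[328 263  12  14 102] x [0.5222 0.5242 0.5411] y [-0.244  -0.2375 -0.2252] z 0.0828
```

View pics/f7.png

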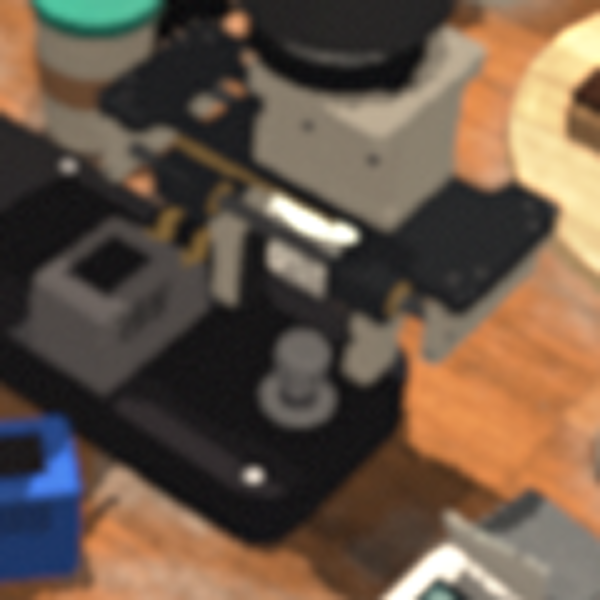

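f7 shows the jaws above the knob, which is centred at about (302,352). The finger comparison gives small corrections of +2 mm in x and -1 mm in y. Descending to grip.

Call:
apply_moves(deltas=[{"tx":0.002,"ty":0.005,"tz":-0.001,"turn":0,"gripper":0.055},{"tx":0.002,"ty":0.015,"tz":-0.001,"turn":0,"gripper":0.055},{"tx":0.002,"ty":0.027,"tz":-0.001,"turn":0,"gripper":0.055},{"tx":0.002,"ty":0.035,"tz":-0.001,"turn":0,"gripper":0.055},{"tx":0.002,"ty":0.0375,"tz":-0.001,"turn":0,"gripper":0.055}])

```text
time_s: 13.6
tcp_pos: [0.5345, -0.1982, 0.06]
eef_rot: [-90.0, 0.1, 0.4]
contact_force: [-0.5, 1.1, -0.6]
gripper_width: 0.055
```

Call:
apply_moves(deltas=[{"tx":0,"ty":0,"tz":0,"turn":0,"gripper":0.05},{"tx":0,"ty":0,"tz":0,"turn":0,"gripper":0.04},{"tx":0,"ty":0,"tz":0,"turn":0,"gripper":0.032},{"tx":0,"ty":0,"tz":0,"turn":0,"gripper":0.029},{"tx":0,"ty":0,"tz":0,"turn":0,"gripper":0.029}], newtons=15)

```text
time_s: 14.1
tcp_pos: [0.5356, -0.1982, 0.0619]
eef_rot: [-90.0, -0.0, 0.4]
contact_force: [-0.2, -0.6, -0.9]
gripper_width: 0.03
```

```bash
python3 -c "
from h import *
snap('scene','scene8')
go([.5358,-.1985,.062],0.4)
p=np.load('scene8.npz')['p']
c=cv2.resize(p[210:320,270:370],None,fx=5,fy=5,interpolation=2); cv2.imwrite('pics/f8.png',c[:,:,::-1])"
```

```text
t 14.15 pos [ 0.5356 -0.1983  0.0619] rot [-9.0e+01 -3.0e-02  3.9e-01] F [-0.2  0.1  0.5] w 0.0295 j [ -1.  21. -25.   0. -43. -89.]
tx ty tz [ 0.0002 -0.0001 -0.0002] turn -0.0002 dist 0.0
```

View pics/f8.png

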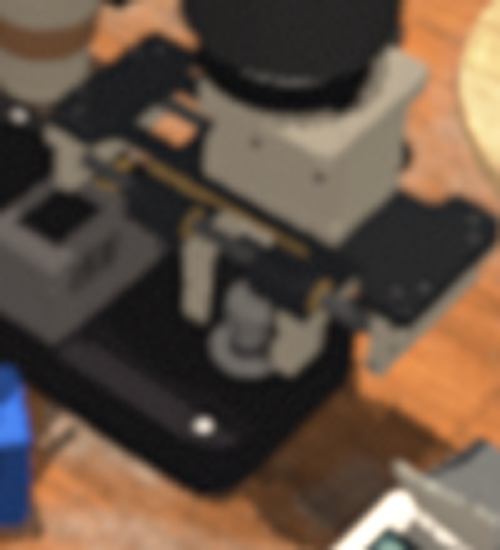

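f8 shows the knob head between the fingers, nearly touching. Closing on it.

Call:
apply_moves(deltas=[{"tx":0,"ty":0,"tz":0,"turn":0,"gripper":0.018},{"tx":0,"ty":0,"tz":0,"turn":0,"gripper":0.018},{"tx":0,"ty":0,"tz":0,"turn":0,"gripper":0.018}], newtons=35)

```text
time_s: 14.45
tcp_pos: [0.5355, -0.198, 0.0617]
eef_rot: [-90.0, -0.0, 0.4]
contact_force: [-0.6, 3.4, 1.3]
gripper_width: 0.0225
```

Call:
apply_moves(deltas=[{"tx":0,"ty":-0.001,"tz":0,"turn":0,"gripper":0.018},{"tx":0,"ty":-0.002,"tz":0,"turn":0,"gripper":0.018},{"tx":0,"ty":-0.003,"tz":0,"turn":0,"gripper":0.018},{"tx":0,"ty":-0.004,"tz":0,"turn":0,"gripper":0.018}])

```text
time_s: 14.85
tcp_pos: [0.5354, -0.1981, 0.0654]
eef_rot: [-90.0, 0.0, 0.4]
contact_force: [2.4, 3.5, -3.5]
gripper_width: 0.0227
```

Call:
apply_moves(deltas=[{"tx":0,"ty":-0.001,"tz":0,"turn":0,"gripper":0.018},{"tx":0,"ty":-0.0025,"tz":0,"turn":0,"gripper":0.018},{"tx":0,"ty":-0.004,"tz":0,"turn":0,"gripper":0.018},{"tx":0,"ty":-0.005,"tz":0,"turn":0,"gripper":0.018}])

```text
time_s: 15.25
tcp_pos: [0.5354, -0.1981, 0.0706]
eef_rot: [-90.0, -0.0, 0.4]
contact_force: [1.4, 5.1, -5.7]
gripper_width: 0.0224
```

Call:
apply_moves(deltas=[{"tx":0,"ty":-0.0005,"tz":0,"turn":0,"gripper":0.018},{"tx":0,"ty":-0.001,"tz":0,"turn":0,"gripper":0.018}])

```text
time_s: 15.45
tcp_pos: [0.5354, -0.1981, 0.0715]
eef_rot: [-90.0, -0.0, 0.4]
contact_force: [2.5, 4.9, -6.3]
gripper_width: 0.0221
```

Call:
apply_moves(deltas=[{"tx":0,"ty":-0.0005,"tz":0,"turn":0,"gripper":0.018},{"tx":0,"ty":-0.0005,"tz":0,"turn":0,"gripper":0.018}])

```text
time_s: 15.65
tcp_pos: [0.5354, -0.1981, 0.0719]
eef_rot: [-90.0, 0.0, 0.4]
contact_force: [2.6, 4.0, -6.0]
gripper_width: 0.0226
```

Call:
apply_moves(deltas=[{"tx":0,"ty":-0.0005,"tz":0,"turn":0,"gripper":0.018},{"tx":0,"ty":-0.0005,"tz":0,"turn":0,"gripper":0.018}])

```text
time_s: 15.85
tcp_pos: [0.5354, -0.1981, 0.0719]
eef_rot: [-90.0, 0.0, 0.4]
contact_force: [4.1, 3.2, -10.7]
gripper_width: 0.0223
```

The force jumped to -10.7 N at 10.2 mm of travel, so the knob is at its stop. I hold a moment, then look.

Call:
apply_moves(deltas=[{"tx":0,"ty":0,"tz":0,"turn":0,"gripper":0.018},{"tx":0,"ty":0,"tz":0,"turn":0,"gripper":0.018},{"tx":0,"ty":0,"tz":0,"turn":0,"gripper":0.018}])

```text
time_s: 16.15
tcp_pos: [0.5354, -0.198, 0.0719]
eef_rot: [-90.0, 0.0, 0.4]
contact_force: [4.1, 3.3, -11.1]
gripper_width: 0.0223
```

```bash
python3 -c "
from h import *
p,_=snap('scene','scene9'); q=np.load('scene8.npz')['p']
go([.5358,-.1985,.062],0.4)
cv2.imwrite('pics/f9.png',cv2.resize(p[140:320,190:390],None,fx=3,fy=3,interpolation=2)[:,:,::-1])
print(q[155:185,218:245].reshape(-1,3).mean(0),p[155:185,218:245].reshape(-1,3).mean(0))"
```

```text
t 16.2 pos [ 0.5353 -0.1981  0.0719] rot [-8.998e+01  2.000e-02  3.700e-01] F [  4.7   4.4 -11.1] w 0.0226 j [ -1.  21. -25.  -0. -45. -89.]
tx ty tz [ 0.0005  0.0099 -0.0004] turn -0.0006 dist 0.01
[214.23950617 205.52962963 188.29135802] [213.82716049 205.0691358  187.7345679 ]
```

View pics/f9.png

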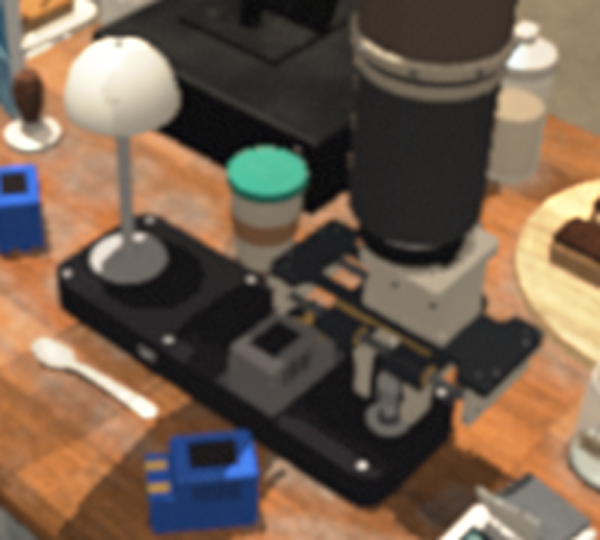

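f9 shows the knob head raised in the jaws at about (390,385) and the pack undisturbed. The shade's brightness hasn't changed. I release so the knob springs down, then retreat straight up.

Call:
apply_moves(deltas=[{"tx":0,"ty":0,"tz":0,"turn":0,"gripper":0.055},{"tx":0,"ty":0,"tz":0,"turn":0,"gripper":0.055},{"tx":0,"ty":0,"tz":0,"turn":0,"gripper":0.055},{"tx":0,"ty":0,"tz":0,"turn":0,"gripper":0.055},{"tx":0,"ty":0,"tz":0,"turn":0,"gripper":0.055}])

```text
time_s: 16.7
tcp_pos: [0.5355, -0.1985, 0.0729]
eef_rot: [-90.0, -0.0, 0.4]
contact_force: [0.5, -0.3, 0.5]
gripper_width: 0.053
```

Call:
apply_moves(deltas=[{"tx":0,"ty":-0.01,"tz":0,"turn":0,"gripper":0.055},{"tx":0,"ty":-0.03,"tz":0,"turn":0,"gripper":0.055},{"tx":0,"ty":-0.06,"tz":0,"turn":0,"gripper":0.055},{"tx":0,"ty":-0.09,"tz":0,"turn":0,"gripper":0.055},{"tx":0,"ty":-0.11,"tz":0,"turn":0,"gripper":0.055}])

```text
time_s: 17.2
tcp_pos: [0.5362, -0.1985, 0.1859]
eef_rot: [-90.0, -0.2, 0.4]
contact_force: [0.1, -0.3, -0.8]
gripper_width: 0.0546
```

Call:
apply_moves(deltas=[{"tx":0,"ty":-0.03,"tz":0,"turn":0,"gripper":0.055},{"tx":0,"ty":-0.06,"tz":0,"turn":0,"gripper":0.055},{"tx":0,"ty":-0.08,"tz":0,"turn":0,"gripper":0.055},{"tx":0,"ty":-0.08,"tz":0,"turn":0,"gripper":0.055},{"tx":0,"ty":-0.08,"tz":0,"turn":0,"gripper":0.055}])

```text
time_s: 17.7
tcp_pos: [0.5353, -0.1982, 0.2635]
eef_rot: [-90.0, -0.1, 0.4]
contact_force: [0.0, -0.4, -0.9]
gripper_width: 0.0548
```

```bash
python3 -c "
from h import *
p,_=snap('scene','scene10'); q=np.load('scene0.npz')['p']
go([.5358,-.1985,.2],0.4)
cv2.imwrite('pics/f10.png',cv2.resize(p[140:320,190:390],None,fx=3,fy=3,interpolation=2)[:,:,::-1])
for t in('scene0','scene10'):
  d=np.load(t+'.npz');W=cloud('scene',d['d']);X,Y,Z=W[...,0],W[...,1],W[...,2]
  m=(Z>.055)&(Z<.09)&(abs(Y+.2)<.015)&(abs(X-.535)<.015);print(t,'knob top',np.percentile(Z[m],[50,90]).round(4),'n',m.sum())
  m=(Z>.064)&(Z<.085)&(abs(Y+.1)<.02)&(abs(X-.52)<.035);print('pack top',np.median(Z[m]).round(4))
  m=(Z>.038)&(Z<.055)&(X>.58)&(X<.7)&(Y<-.05)&(Y>-.2);print('lids',np.median(W[m],0).round(4))
  m=(Z>.085)&(Z<.12)&(X>.58)&(X<.7)&(Y<.1)&(Y>-.05);print('cup',np.median(W[m],0).round(4) if m.any() else None)
  print('shade rgb',d['p'][155:185,218:245].reshape(-1,3).mean(0).round(0))
"
```

```text
t 17.75 pos [ 0.535  -0.1981  0.2626] rot [-8.998e+01  1.000e-02  3.800e-01] F [-0.1 -0.3  0.3] w 0.055 j [ -1.  10. -11.  -0. -69. -89.]
tx ty tz [ 0.0008  0.0626 -0.0004] turn -0.0003 dist 0.063
scene0 knob top [0.0692 0.0726] n 105
pack top 0.0767
lids [ 0.6556 -0.1353  0.045 ]
cup [0.6454 0.0261 0.0987]
shade rgb [220. 212. 195.]
scene10 knob top [0.0697 0.0732] n 104
pack top 0.0718
lids [ 0.6557 -0.1348  0.0448]
cup [0.6449 0.0261 0.0985]
shade rgb [212. 203. 185.]
```

View pics/f10.png

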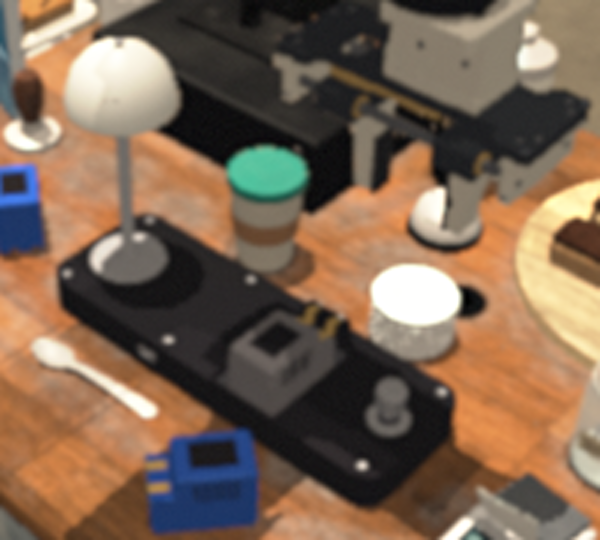

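f10 shows the pack home with its contacts at the terminal leaves and the knob back down at about (390,400). The cup, lids and spoon are in place and the gripper is clear. Handing in.

```bash
python3 -c "
from h import *
print(r.close_job())"
```

```text
the job is handed in; nothing more can be done
None
```

The battery is now in the right way round and fully home, and the spring knob was pulled to its stop and let spring back. The one check that didn't confirm is the light. The shade got no brighter in the pictures, either with the knob up or afterwards; I don't know whether the simulation shows the light at all.

- **Battery:** I gripped the grey pack by its flanks, lifted it about 80 mm and gave it a half turn. I then moved it about 6.5 mm in x to line up with the bay and lowered it with no side contact until it touched bottom at the predicted height. After I let go, its top was level and read 71.8 mm above the counter (home is 72 mm, and it was 76.7 mm before). Its contacts face the terminal block.
- **Knob:** It rose about 10.2 mm. The pull went from about 6 N to 11 N at the end, which is the stop. I held it there about 0.3 s and opened the fingers; its top is back at the starting height within 1 mm.
- **Surroundings:** The lids and cup measured unmoved within about 0.5 mm. The spoon and the blue look-alikes looked undisturbed in the last picture. The gripper was clear of everything when I handed in at about 17.8 s.

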